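# Hold the probe clear of the wafer chuck by its sprung draw rod

### The job

Pull the probe positioner's sprung telescoping rod out by its black grip block, smoothly, until the pointer under the grip stands over the crossbar of the length index (within about 5 mm), without dragging it well past the crossbar or letting it snap back. Keep it there against its spring: finish while still gripping the rod, and do not let go. Leave the index where it is set, and leave the canister, sample box and small camera undisturbed.

Things in the scene. Friction and masses are not known exactly. Their poses are not given: they have to be found in the camera images.
- positioner: fixed probe positioner, a round brass-topped wafer chuck behind it. Origin on the bench under the tube mouth; x = level pull direction, roughly world -y (up to 30 deg either way); z up. Blocks from x = -165 to -5 mm, up to 120 mm high (thumb knob at x = -95 to 136 mm), side knobs to y = +-77 mm at x = -85. Scale bar under the rod: 20 mm wide, 26 high, x = -10 to 205 mm
- tube_mouth (a point): centre of the open end of the fixed outer tube (24 mm thick, ring 28 mm), 100 mm above the bench, from which the rod telescopes; axes as the positioner's. The rod does not turn and starts fully home, its grip centre 60 mm from here; travel 125 mm. The spring pulls it back with 5.4 N when home plus 0.9 N for each 10 mm drawn out
- draw_rod: inner rod, 13 mm steel; origin at the centre of its black grip block, 100 mm above the bench; axes as the positioner's. Block 40 mm long (x), 26 wide (y), 30 high, flat upright sides. Aluminium flange 42 mm across on its outer end (x = 20 to 26 mm). A 4 mm thick pointer blade hangs from the block's middle (x = 0) to 48 mm below the origin
- index: length index on the scale bar: black carriage with a thin steel crossbar (6 mm along x, 110 along y, top 39 mm above the bench). Origin mid-crossbar, at its underside; axes as the positioner's. Set 45 to 95 mm ahead of the grip's home place. The rod is at its length when draw_rod's origin is straight above this one, the pointer tip 13 mm over the crossbar
- canister: loose steel can, 48 mm across, 85 mm high, upright; origin at the centre of its underside. Bystander
- sample_box: loose round white lidded box, 76 mm across, 28 mm high; origin at the centre of its underside. Bystander
- camera: loose small black camera on a post with a 50 mm square foot, 82 mm high; origin at the centre of its underside. Bystander

How it is judged:
By the outcome, as a careful person would: the job done as asked, in the order asked, and still so for the second after the job is handed in, while the arm keeps its last pose, push and grip.
It also fails if it takes over 34 s, if anything falls off the work surface, if the arm or the gripper's body presses on something with over 40 N, if the wrist force passes 120 N, or if a joint passes its speed limit or range.

### The arm

A 6-joint arm with a two-finger parallel gripper is mounted at the origin on the work surface. World frame = base frame: x ahead of the robot, y to its left, z up, the work surface at z = 0. Lengths are in mm, angles in rad, forces in N, time in s.
With the tool pointing down it reaches from about 275 to 825 mm from the base axis. Payload 4.9 kg.
Tool frame: the origin (TCP) lies on the centre line of the jaws, within the pads' length; the fingertips stand 8 mm ahead of it and the grasp point (between the pads) lies 11 mm behind it (arm.nose_length is the distance from the TCP to the fingertips, in mm); z points along the fingers, y is the direction in which the jaws open and shut (so a half turn about z gives the same grasp; the last joint's range is limited). The gripper opens to 85 mm and grips with 20 to 120 N. Pads are 22 mm wide; open, the fingers measure 114 mm over their backs; the gripper's body (76 mm by 85 mm) begins 54 mm behind the grasp point. The pads swing forward as they close: fully open they stand 13 mm farther back than shut.
Start: joints at [-1.373, 0.326, -0.193, 1.052, 0, 1.437], TCP at [179.172, -520.015, 239.281] pointing down, gripper open.
Joint ranges: [-2.65, 2.65], [-0.97, 1.79], [-1.3, 1.35], [-1.93, 2.1], [-1.47, 1.37], [-3.14, 3.14]. Speed limits (rad/s): [2.57, 2.57, 3.14, 3.14, 3.14, 3.14].

### API

Orientations are given as [roll, pitch, yaw] about the fixed x, y, z axes, in that order (R = Rz(yaw) Ry(pitch) Rx(roll)).
In Python, from plant import arm, eyes, finish_job gives the robot as it stands.
- The arm moves only by the tool drive_tool, never from a script. Its argument "targets" is one flat list of numbers, 7 for each row, row after row: the turn, a rotation vector about the tool's x, y, z in rad, then the shift along the tool's x, y, z in cm, then the gripper command: -1 is shut, 1 is fully open, values between are in proportion. A call has 1 to 8 rows; each row is the pose to reach, as a shift and turn from the pose commanded when the call began, along the tool's axes at that moment; what a row does not reach only later rows make up. A row lasts 1/12 s, in which the tool goes at most 41.7 mm and 7.16 degrees, less where a joint would pass 70% of its speed; a pose out of reach is approached as far as the arm can. A call with a gripper value outside its range is refused whole. The fingers move at their own pace and stop on an object; "grip_force" is the grip in N (left out, the last holds). Time passes only in rows, so rows that repeat a pose let the fingers close. It gives the time, the measured TCP pose, the force and the opening at its end, in the units of the state.
- arm.read_state(): the state, without advancing time (a new reading comes with each control period).
- eyes.grab_frame(name): name is "scene" or "top" or "wrist"; returns the picture (420x560x3 uint8, blue, green, red); there is no depth.
- eyes.camera_params(name): a dict with "fx", "fy", "cx", "cy" (pixels), "pose" (4x4, takes a point from camera to world coordinates). Camera axes: x right, y up, looking along -z (the intrinsics and any distortion apply to the point x, -y, -z); pixel columns grow to the right and rows downward; lengths in mm; the calibration is good to about 2 mm. The wrist camera is an equidistant fisheye: a pixel r from the principal point sees the ray r / f radians off the axis. A picture is of the moment at which its call begins: read the wrist's pose just before it. camera_params takes no time and is no camera call; for the wrist camera it gives the pose at the moment of the call.
- finish_job(): hands the job in, once; it reports no verdict.
The state is a dict: "t": time; "q": joint angles; "qvel": joint speeds; "joint_efforts": joint torques, N m; "ee_pos": TCP position; "tool_rot": TCP orientation; "contact_force": force on the tool from outside, world axes, zero at the start; "moment": the same for the moment, N m; "opening": finger opening in mm.
Only numpy, scipy, OpenCV 4.12 (cv2) and the standard library are available. Lean on these libraries where they do the work, as an engineer would, in place of code of your own. Each camera call takes 0.05 s, during which the arm holds its last target. There are 200 camera calls.

## Working session

There is one attempt and no reset: what is moved stays moved. The work goes in short steps, Python scripts to look and compute and a tool call to move; the robot and the scene stay as the last step left them, time stands still between calls to the robot, and variables do not carry over. Pictures are saved under pics/ and viewed, about 8 in all and at most 12, crops included, and the job is handed in when it is done.

Besides the shell and the picture viewer there is one more tool, called after "Emit:" as a command line: name --argument value ..., lists and objects as JSON in quotes. drive_tool: Moves the arm, as the interface text tells. Its arguments: {"type":"object","properties":{"targets":{"type":"array","items":{"type":"number"}},"grip_force":{"type":"number"}},"required":["targets"]}

```bash
mkdir -p pics; python3 - <<'E'
from plant import arm, eyes
import cv2
s=arm.read_state();print({k:s[k] for k in('t','ee_pos','tool_rot','contact_force','opening')})
for n in('scene','top'):
    im=eyes.grab_frame(n);cv2.imwrite(f'pics/{n}0.png',im)
    p=eyes.camera_params(n);print(n,p)
a=cv2.imread('pics/scene0.png');b=cv2.imread('pics/top0.png')
E
```

```text
{'t': 0.0, 'ee_pos': array([ 179.05692838, -519.44734375,  238.52338177]), 'tool_rot': array([-3.13991446e+00, -2.33878946e-04,  3.31767861e-01]), 'contact_force': array([ 0.4764623 , -0.71645724,  0.29269691]), 'opening': 85.75528311621063}
scene {'fx': 513.1970521309547, 'fy': 513.1970521309547, 'cx': 277.6398388060759, 'cy': 213.14525139051003, 'pose': array([[ 4.55582603e-01, -7.71719214e-01,  4.43727333e-01,
         1.09118932e+03],
       [ 8.90079528e-01,  4.02875889e-01, -2.13188768e-01,
        -2.41253061e+02],
       [-1.42451750e-02,  4.92077709e-01,  8.70434721e-01,
         9.85437351e+02],
       [ 0.00000000e+00,  0.00000000e+00,  0.00000000e+00,
         1.00000000e+00]])}
top {'fx': 461.32487759115634, 'fy': 461.32487759115634, 'cx': 283.74796169014166, 'cy': 210.48674116849992, 'pose': array([[ 1.75757625e-02,  9.83276058e-01, -1.81271308e-01,
         4.77947865e+02],
       [-9.99721838e-01,  2.01340924e-02,  1.22826796e-02,
         4.35587019e+00],
       [ 1.57269980e-02,  1.81005008e-01,  9.83356420e-01,
         8.32552888e+02],
       [ 0.00000000e+00,  0.00000000e+00,  0.00000000e+00,
         1.00000000e+00]])}
```

View pics/scene0.png

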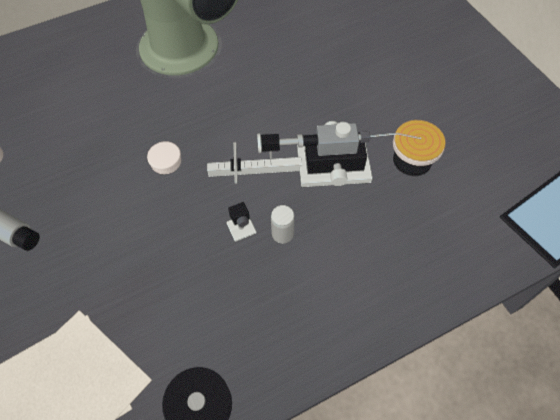

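View pics/top0.png

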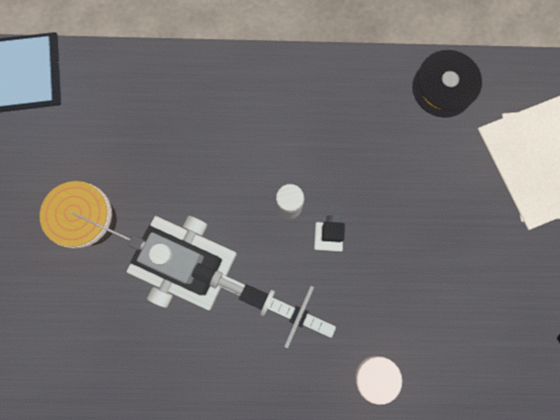

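Scene: the grip block is at about (268,143) and the crossbar runs (235,145)–(237,182). Top: the grip block is at (256,297), the flange at (268,303), and the crossbar runs (312,288)–(287,347). The can is at (290,198), the camera at (330,236) and the box at (379,380). I'll enlarge both.

```bash
python3 - <<'E'
import cv2,numpy as np
a=cv2.imread('pics/scene0.png')[115:195,195:325];b=cv2.imread('pics/top0.png')[255:355,205:345]
A=cv2.resize(a,None,fx=6,fy=6,interpolation=cv2.INTER_CUBIC);B=cv2.resize(b,None,fx=5.5,fy=5.5,interpolation=cv2.INTER_CUBIC)
for im,x0,y0,k in((A,195,115,6),(B,205,255,5.5)):
    for v in range(x0//10*10+10,x0+145,10):
        cv2.line(im,(int((v-x0+.5)*k),0),(int((v-x0+.5)*k),8),(0,255,255),1);cv2.putText(im,str(v),(int((v-x0+.5)*k)-12,20),0,.4,(0,255,255),1)
    for v in range(y0//10*10+10,y0+100,10):
        cv2.line(im,(0,int((v-y0+.5)*k)),(8,int((v-y0+.5)*k)),(0,255,255),1);cv2.putText(im,str(v),(10,int((v-y0+.5)*k)+4),0,.4,(0,255,255),1)
cv2.imwrite('pics/sc.png',A);cv2.imwrite('pics/tc.png',B)
E
```

```text
(no output)
```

View pics/sc.png

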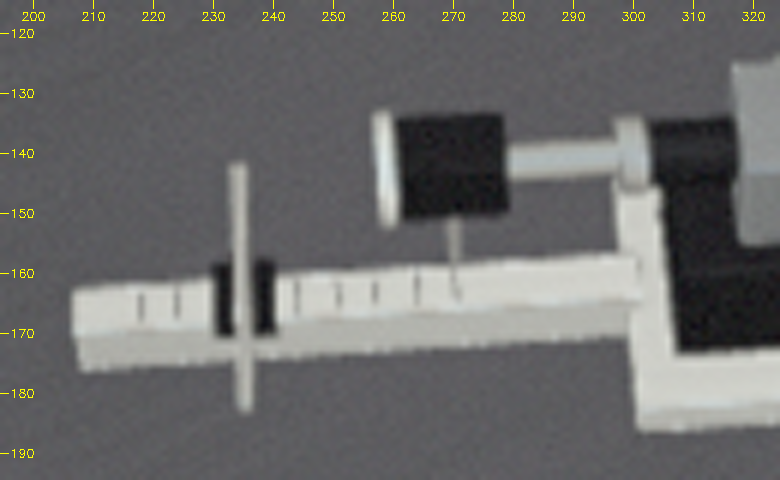

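View pics/tc.png

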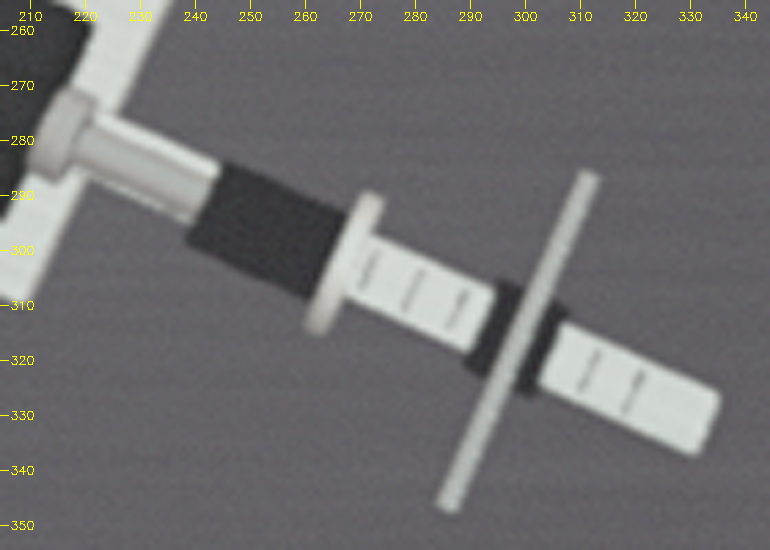

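```bash
cat > h.py <<'E'
import numpy as np
from plant import arm,eyes
from scipy.optimize import least_squares
P={n:eyes.camera_params(n) for n in('scene','top')}
def proj(n,X):
    p=P[n];c=(np.linalg.inv(p['pose'])@np.append(X,1))[:3]
    return np.array([p['cx']+p['fx']*c[0]/-c[2],p['cy']+p['fy']*-c[1]/-c[2]])
def toW(v,X):
    c,s=np.cos(v[2]),np.sin(v[2]);return np.array([v[0]+c*X[0]-s*X[1],v[1]+s*X[0]+c*X[1],X[2]])
E
python3 - <<'E'
from h import *
# (cam, pixel, local pt, on index)
O=[('top',(311.8,285.8),(0,55,39),1),('top',(286,346.9),(0,-55,39),1),('top',(335.4,326.7),(205,10,26),0),('top',(331.2,337.6),(205,-10,26),0),
('top',(238.1,298.1),(40,-13,115),0),('top',(267.2,302.1),(83,0,100),0),
('scene',(234.2,142),(0,-55,39),1),('scene',(235.3,182.8),(0,55,39),1),('scene',(206.5,162.8),(205,-10,26),0),('scene',(207.5,170.5),(205,10,26),0),
('scene',(270.7,164.2),(60,0,52),0),('scene',(259,142.8),(83,0,100),0)]
def f(v,r=0):
    out=[proj(n,toW(v,np.array(X,float)+[v[3]*i,0,0]))-u for n,u,X,i in O]
    return np.array(out) if r else np.ravel(out)
for cams in(('top',),('scene',),('top','scene')):
    A=O;O=[o for o in A if o[0] in cams]
    s=least_squares(f,[330,-50,-1.9,130],loss='soft_l1');v=s.x
    print(cams,v,'ahead',v[3]-60,'\n',f(v,1).round(1).tolist());O=A
print('grip',toW(v,[60,0,100]),'index',toW(v,[v[3],0,100]))
def back(n,u,z):
    p=P[n];d=p['pose'][:3,:3]@[(u[0]-p['cx'])/p['fx'],-(u[1]-p['cy'])/p['fy'],-1];o=p['pose'][:3,3];return o+d*(z-o[2])/d[2]
print('can',back('top',(290,198),85),'cam',back('top',(334,232),82),back('top',(329,243),5),'box',back('top',(379,381),28))
E
```

```text
('top',) [500.50435819  94.31114847 444.12470635 140.32958419] ahead 80.32958418715685 
 [[0.5, 0.1], [-0.6, 0.1], [0.3, -0.3], [-0.2, -0.1], [-0.1, 0.2], [0.1, 0.1]]
('scene',) [503.85605217  93.87438266  85.97339796 140.84300593] ahead 80.84300592870233 
 [[0.3, 0.4], [-0.3, -0.3], [0.5, 0.3], [-0.6, -0.1], [-0.2, -7.5], [0.2, 1.3]]
('top', 'scene') [500.84674132  94.48694579 444.12515659 140.50029509] ahead 80.50029509039234 
 [[0.5, -0.1], [-0.5, -0.1], [0.2, -0.6], [-0.3, -0.4], [-0.2, -0.1], [0.0, -0.2], [-0.1, -0.2], [-0.2, -0.9], [0.2, -0.0], [-0.8, -0.4], [-0.5, -8.3], [-0.1, 0.5]]
grip [476.91896254  39.46457395 100.        ] index [444.81574166 -34.35737887 100.        ]
can [636.99169298 -14.96736708  85.        ] cam [582.05516835 -88.22046537  82.        ] [572.55095671 -88.64122544   5.        ] box [ 340.75680335 -169.41802104   28.        ]
```

Both cameras agree: yaw is about −1.981 rad, the grip is at (477, 39) and the draw length is about 80.5 mm. Only the scene pointer-tip reading was off, because I picked its shadow. Next I'll work out the transit.

```bash
cat >> h.py <<'E'
from scipy.spatial.transform import Rotation as R
YAW=-1.981; D=np.array([np.cos(YAW),np.sin(YAW),0]); G=np.array([476.9,39.5,100.])
def rel(p,yaw=YAW+np.pi):
    s=arm.read_state();R0=R.from_euler('xyz',s['tool_rot'])
    print('t',s['t'],'pos',s['ee_pos'].round(1),'F',np.round(s['contact_force'],1),'open',round(s['opening'],1),'local rel grip',((s['ee_pos']-G)@np.c_[D,[-D[1],D[0],0],[0,0,1]]).round(1))
    print('turn',(R0.inv()*R.from_euler('xyz',[np.pi,0,yaw])).as_rotvec().round(3),'shift cm',(R0.inv().apply(np.array(p)-s['ee_pos'])/10).round(2))
E
python3 -c "
from h import *
g=G+4*D; rel([g[0],g[1],195])"
```

```text
t 0.1 pos [ 179.1 -519.5  238.6] F [0.1 0.  0.7] open 85.4 local rel grip [631.4 -50.2 138.6]
turn [-0.001 -0.001 -0.829] shift cm [ 46.09 -42.85   4.43]
```

Emit:
drive_tool --targets '[0, 0, -0.1, 2.9, -2.7, 0.3, 1, 0, 0, -0.2, 5.8, -5.4, 0.6, 1, 0, 0, -0.3, 8.7, -8.1, 0.9, 1, 0, 0, -0.4, 11.6, -10.8, 1.1, 1, 0, 0, -0.5, 14.5, -13.5, 1.4, 1, 0, 0, -0.6, 17.4, -16.2, 1.7, 1, 0, 0, -0.7, 20.3, -18.9, 2, 1, 0, 0, -0.829, 23.2, -21.6, 2.2, 1]'

```text
t: 0.77
ee_pos: [328.3, -238.2, 216.9]
tool_rot: [-3.141, -0.0, 1.162]
contact_force: [0.7, -0.5, -0.3]
opening: 85.2
```

```bash
python3 -c "
from h import *
g=G+4*D; rel([g[0],g[1],195])"
```

```text
t 0.7667 pos [ 328.3 -238.2  216.9] F [ 0.7 -0.5 -0.3] open 85.2 local rel grip [313.9 -25.5 116.9]
turn [-0.    -0.     0.001] shift cm [30.99  2.58  2.2 ]
```

Emit:
drive_tool --targets '[0, 0, 0, 3.5, 0.3, 0.3, 1, 0, 0, 0, 7.3, 0.6, 0.6, 1, 0, 0, 0, 11.2, 0.9, 0.9, 1, 0, 0, 0, 15.1, 1.3, 1.2, 1, 0, 0, 0, 19, 1.6, 1.5, 1, 0, 0, 0, 22.9, 1.9, 1.8, 1, 0, 0, 0, 26.8, 2.2, 2.1, 1, 0, 0, 0, 30.2, 2.5, 2.2, 1]'

```text
t: 1.43
ee_pos: [472.7, 28.7, 194.7]
tool_rot: [-3.141, 0.0, 1.158]
contact_force: [1.1, -0.3, -0.5]
opening: 85.6
```

Emit:
drive_tool --targets '[0, 0, 0, 0, 0, 0, 1, 0, 0, 0, 0, 0, 0, 1, 0, 0, 0, 0, 0, 0, 1]'

```text
t: 1.68
ee_pos: [471.9, 26.2, 194.9]
tool_rot: [-3.14, 0.001, 1.157]
contact_force: [-0.2, 0.3, 0.3]
opening: 85.6
```

```bash
python3 - <<'E'
from h import *
import cv2
g=G+4*D; rel([g[0],g[1],90])
w=eyes.grab_frame('wrist');t=eyes.grab_frame('top')[230:380,180:370]
cv2.imwrite('pics/w1.png',np.hstack([cv2.resize(w,(373,280)),cv2.resize(t,(355,280),interpolation=cv2.INTER_CUBIC)]))
E
```

```text
t 1.6833 pos [471.9  26.2 194.9] F [-0.2  0.3  0.3] open 85.6 local rel grip [14.2  0.7 94.9]
turn [-0.001  0.001 -0.003] shift cm [ 1.03 -0.06 10.49]
```

View pics/w1.png

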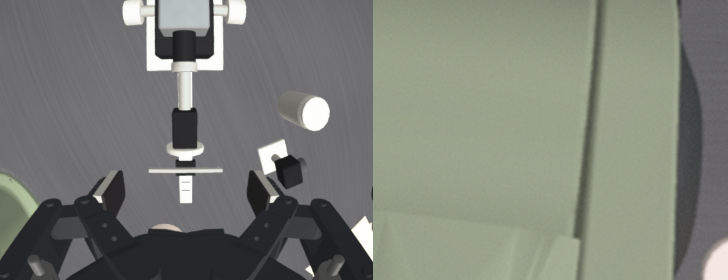

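The wrist view shows the grip block and flange centred between the open jaws. The block column is about 185 and the jaws sit at about 122 and 250. The top view is blocked by the arm. I'll descend.

Emit:
drive_tool --targets '[0, 0, 0, 0.8, 0, 1.5, 1, 0, 0, 0, 1, -0.05, 3.5, 1, 0, 0, 0, 1, -0.05, 5.5, 1, 0, 0, 0, 1, -0.05, 7.5, 1, 0, 0, 0, 1, -0.05, 9, 1, 0, 0, 0, 1, -0.05, 10.2, 1, 0, 0, 0, 1, -0.05, 10.5, 1, 0, 0, 0, 1, -0.05, 10.5, 1]'

```text
t: 2.45
ee_pos: [475.1, 34.5, 89.7]
tool_rot: [-3.14, 0.001, 1.155]
contact_force: [-0.4, -1.0, 0.6]
opening: 85.1
```

```bash
python3 - <<'E'
from h import *
import cv2
g=G+4*D; rel([g[0],g[1],90])
w=eyes.grab_frame('wrist');s=eyes.grab_frame('scene')[100:200,190:330]
cv2.imwrite('pics/w2.png',np.hstack([cv2.resize(w,(400,300)),cv2.resize(s,(400,300),interpolation=cv2.INTER_CUBIC)]))
E
```

```text
t 2.45 pos [475.1  34.5  89.7] F [-0.4 -1.   0.6] open 85.1 local rel grip [  5.3   0.3 -10.3]
turn [-0.002  0.001 -0.006] shift cm [ 0.13 -0.03 -0.03]
```

View pics/w2.png

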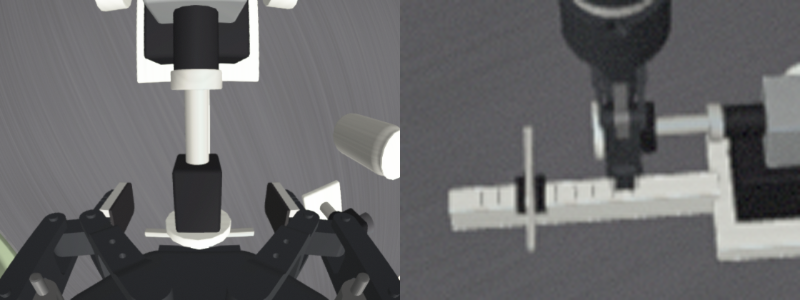

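The jaws straddle the grip block, with both pads level with it and clear of the flange and crossbar. I'll close them.

Emit:
drive_tool --targets '[0, 0, 0, 0, 0, 0, 0, 0, 0, 0, 0, 0, 0, -0.4, 0, 0, 0, 0, 0, 0, -1, 0, 0, 0, 0, 0, 0, -1, 0, 0, 0, 0, 0, 0, -1, 0, 0, 0, 0, 0, 0, -1, 0, 0, 0, 0, 0, 0, -1, 0, 0, 0, 0, 0, 0, -1]' --grip_force 80

```text
t: 3.22
ee_pos: [474.8, 36.2, 90.7]
tool_rot: [-3.139, -0.0, 1.158]
contact_force: [-4.7, 2.5, 8.4]
opening: 24.9
```

Emit:
drive_tool --targets '[0, 0, 0, 0, 0, 0, -1, 0, 0, 0, 0, 0, 0, -1, 0, 0, 0, 0, 0, 0, -1, 0, 0, 0, 0, 0, 0, -1]'

```text
t: 3.55
ee_pos: [474.8, 36.3, 90.7]
tool_rot: [-3.139, -0.0, 1.158]
contact_force: [-4.8, 2.4, 9.2]
opening: 24.9
```

```bash
python3 - <<'E'
from h import *
rel(arm.read_state()['ee_pos']+80.5*D)
E
```

```text
t 3.55 pos [474.8  36.3  90.7] F [-4.8  2.4  9.2] open 24.9 local rel grip [ 3.8 -0.6 -9.3]
turn [-0.002 -0.    -0.003] shift cm [-8.05  0.02 -0.  ]
```

Gripped at 24.9 mm opening. I'll pull smoothly along tool −x and check partway for slip.

Emit:
drive_tool --targets '[0, 0, 0, -0.15, 0, 0, -1, 0, 0, 0, -0.4, 0, -0.05, -1, 0, 0, 0, -0.8, 0, -0.1, -1, 0, 0, 0, -1.2, 0, -0.1, -1, 0, 0, 0, -1.6, 0, -0.1, -1, 0, 0, 0, -2, 0, -0.1, -1, 0, 0, 0, -2.3, 0, -0.1, -1, 0, 0, 0, -2.5, 0, -0.1, -1]'

```text
t: 4.22
ee_pos: [465.5, 14.7, 90.8]
tool_rot: [-3.139, -0.004, 1.159]
contact_force: [2.1, 7.7, -4.5]
opening: 25.0
```

```bash
python3 - <<'E'
from h import *
import cv2
rel(G+[0,0,-9.3]+(80.5+3.8)*D)
w=eyes.grab_frame('wrist');s=eyes.grab_frame('scene')[100:200,190:330]
cv2.imwrite('pics/w3.png',np.hstack([cv2.resize(w,(400,300)),cv2.resize(s,(400,300),interpolation=cv2.INTER_CUBIC)]))
E
```

```text
t 4.2167 pos [465.5  14.7  90.8] F [ 2.1  7.7 -4.5] open 25.0 local rel grip [27.3 -0.5 -9.2]
turn [-0.002 -0.004 -0.002] shift cm [-5.7   0.07 -0.01]
```

View pics/w3.png

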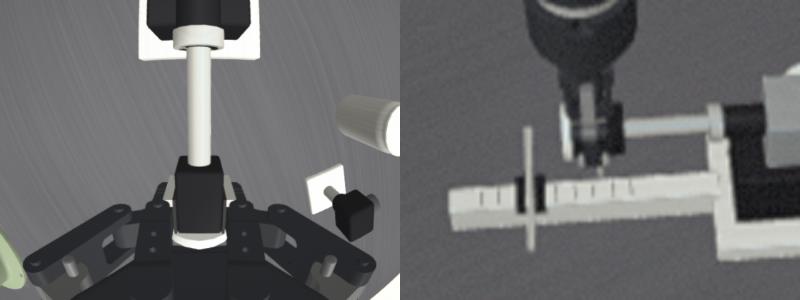

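The rod follows without slip: it has drawn 23.5 mm and the spring pull is 7.9 N, against 7.5 N expected. Continuing.

Emit:
drive_tool --targets '[0, 0, 0, -0.3, 0, 0, -1, 0, 0, 0, -0.8, 0.02, 0, -1, 0, 0, 0, -1.4, 0.03, 0, -1, 0, 0, 0, -2, 0.04, 0, -1, 0, 0, 0, -2.6, 0.05, 0, -1, 0, 0, 0, -3.2, 0.06, 0, -1, 0, 0, 0, -3.8, 0.06, 0, -1, 0, 0, 0, -4.3, 0.06, 0, -1]'

```text
t: 4.98
ee_pos: [448.9, -23.9, 90.8]
tool_rot: [-3.139, -0.007, 1.159]
contact_force: [1.5, 11.9, -4.5]
opening: 25.0
```

Emit:
drive_tool --targets '[0, 0, 0, -0.3, 0, 0, -1, 0, 0, 0, -0.4, 0, 0, -1, 0, 0, 0, -0.5, 0, 0, -1, 0, 0, 0, -0.5, 0, 0, -1]'

```text
t: 5.32
ee_pos: [447.0, -28.3, 90.8]
tool_rot: [-3.139, -0.007, 1.159]
contact_force: [2.6, 12.0, -4.0]
opening: 25.1
```

```bash
python3 - <<'E'
from h import *
rel(G+[0,0,-9.3]+(80.5+3.8)*D)
E
```

```text
t 5.3167 pos [447.  -28.3  90.8] F [ 2.6 12.  -4. ] open 25.1 local rel grip [74.1 -0.4 -9.2]
turn [-0.003 -0.007 -0.002] shift cm [-1.02  0.04  0.  ]
```

Emit:
drive_tool --targets '[0, 0, 0, -0.2, 0, 0, -1, 0, 0, 0, -0.5, 0, 0, -1, 0, 0, 0, -0.8, 0.03, 0, -1, 0, 0, 0, -1.0, 0.03, 0, -1, 0, 0, 0, -1.0, 0.03, 0, -1, 0, 0, 0, -1.0, 0.03, 0, -1]'

```text
t: 5.82
ee_pos: [443.2, -37.2, 90.8]
tool_rot: [-3.138, -0.008, 1.159]
contact_force: [2.7, 13.8, -3.0]
opening: 25.2
```

```bash
python3 - <<'E'
from h import *
import cv2
rel(G+[0,0,-9.3]+(80.5+3.8)*D)
s=eyes.grab_frame('scene');cv2.imwrite('pics/scene9.png',s)
v=[500.85,94.49,YAW]
for nm,X in dict(flange=(60+80.5+23,0,100),tip=(140.5,0,52),c1=(140.5,-55,39),c2=(140.5,55,39),blkback=(120.5,13,115),blkback0=(120.5,13,85)).items(): print(nm,proj('scene',toW(v,np.array(X,float))).round(1))
A=cv2.resize(s[115:195,195:325],None,fx=6,fy=6,interpolation=cv2.INTER_CUBIC);cv2.imwrite('pics/sc9.png',A)
w=eyes.grab_frame('wrist');cv2.imwrite('pics/wr9.png',w)
E
```

```text
t 5.8167 pos [443.2 -37.2  90.8] F [ 2.7 13.8 -3. ] open 25.2 local rel grip [83.8 -0.3 -9.2]
turn [-0.003 -0.008 -0.001] shift cm [-0.05  0.03  0.01]
flange [221.4 145.5]
tip [234.1 158. ]
c1 [234.1 141.8]
c2 [235.1 181.9]
blkback [241.1 145. ]
blkback0 [242.1 153.4]
```

View pics/sc9.png

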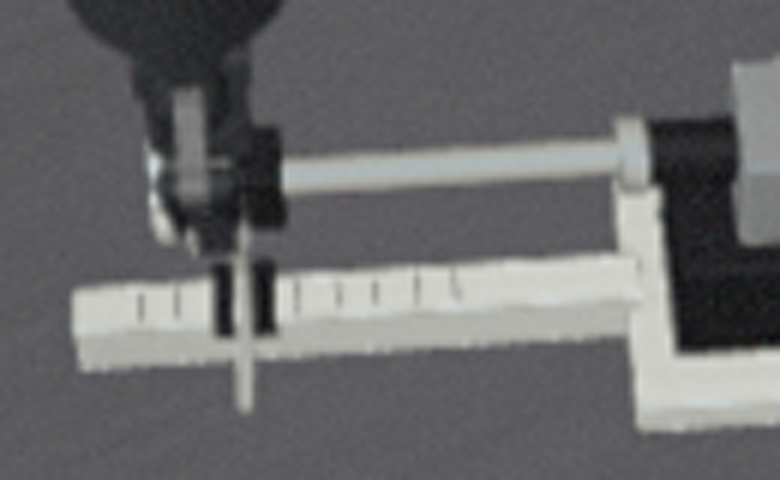

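View pics/wr9.png

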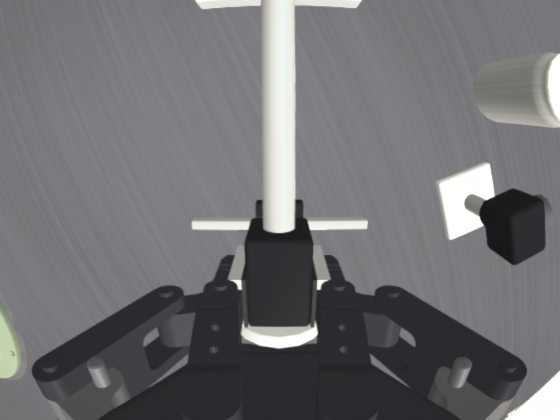

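The scene crop shows the block's rear lower corner at (242.3,152.5) and the crossbar end unmoved at (235.3,182.8). In the wrist view the crossbar spans (192,224)–(367,224), with the block's rear top edge at about row 220. I'll cross-check both numerically.

```bash
python3 - <<'E'
from h import *
v=[500.85,94.49,YAW]
h=proj('scene',toW(v,np.array([40,13,85.])));print('home pred',h,'meas 279.5,150')
for d in(76,80.5,85):print(d,'shift',(proj('scene',toW(v,np.array([40+d,13,85.])))-h).round(1),'meas -37.2,2.5')
p=eyes.camera_params('wrist');print(p['fx'],p['cx'],p['cy'])
def wl(u,z):
    a=np.array([u[0]-p['cx'],u[1]-p['cy']])/p['fx'];r=np.hypot(*a);k=np.sin(r)/r
    d=p['pose'][:3,:3]@[a[0]*k,-a[1]*k,-np.cos(r)];o=p['pose'][:3,3];W=o+d*(z-o[2])/d[2]-np.array([*v[:2],0])
    return [round(float(W@D),1),round(float(W@[-D[1],D[0],0]),1)]
print('bar',wl((192,224),39),wl((367,224),39),'block rear top',wl((251,220),115),wl((307,220),115),'block front top',wl((247,324),115),wl((315,324),115))
rel(G+[0,0,-9.3]+(80.5+3.8)*D)
E
```

```text
home pred [279.31161434 151.2019639 ] meas 279.5,150
76 shift [-35.1   2.1] meas -37.2,2.5
80.5 shift [-37.2   2.2] meas -37.2,2.5
85 shift [-39.3   2.3] meas -37.2,2.5
325.19226210127806 278.83346209845337 205.29084600289957
bar [139.6, -54.9] [139.8, 54.0] block rear top [112.1, -10.7] [112.2, 9.5] block front top [157.9, -14.0] [158.0, 14.3]
t 5.9167 pos [443.2 -37.2  90.8] F [ 1.7 12.4 -4.1] open 25.1 local rel grip [83.7 -0.4 -9.2]
turn [-0.003 -0.008 -0.001] shift cm [-0.06  0.04  0.01]
```

All readings agree to within 2 mm. The scene shift matches the 80.5 mm prediction, and the wrist view puts the bar at 139.7 mm. I'll hold once to confirm it is static, then hand in.

Emit:
drive_tool --targets '[0, 0, 0, 0, 0, 0, -1, 0, 0, 0, 0, 0, 0, -1, 0, 0, 0, 0, 0, 0, -1, 0, 0, 0, 0, 0, 0, -1, 0, 0, 0, 0, 0, 0, -1, 0, 0, 0, 0, 0, 0, -1, 0, 0, 0, 0, 0, 0, -1, 0, 0, 0, 0, 0, 0, -1]'

```text
t: 6.58
ee_pos: [443.2, -37.1, 90.8]
tool_rot: [-3.138, -0.008, 1.159]
contact_force: [1.4, 12.1, -2.2]
opening: 25.0
```

```bash
python3 - <<'E'
from h import *
import cv2
from plant import finish_job
rel(G+[0,0,-9.3]+(80.5+3.8)*D)
s=eyes.grab_frame('scene').astype(int);a=cv2.imread('pics/scene9.png').astype(int)
d=np.abs(s-a).max(2)[100:200,190:330];print('change since last look: px>40:',(d>40).sum())
if (d>40).sum()<30: print(finish_job())
E
```

```text
t 6.5833 pos [443.2 -37.1  90.8] F [ 1.4 12.1 -2.2] open 25.0 local rel grip [83.7 -0.3 -9.2]
turn [-0.003 -0.008 -0.001] shift cm [-0.06  0.03  0.01]
change since last look: px>40: 0
the job is handed in; nothing more can be done
None
```

I gripped the black block across its flat sides at 80 N and drew the rod out smoothly along its axis by about 80 mm. I handed the job in at about 6.6 s while still holding the rod against its spring.

**Draw length:** The index was measured 80.5 mm ahead of the grip's home place. By the measured TCP the rod was drawn 79.9 mm, and in the scene view the block's shift matched the 80.5 mm prediction.

**Hold:** During the 0.67 s hold before hand-in, position and opening (25 mm) stayed steady. The pull was about 12 N, as the spring should give, and a comparison with the previous scene picture showed no change.

**Index and bystanders:** The lower end of the crossbar was at the same pixel as at the start. The gripper never came near the canister, sample box or camera, but I did not re-measure their positions at the end.

**Checks that disagreed:**
- **Pointer tip:** My first pointer-tip reading in the scene view was off by 8 px, probably because I picked its shadow. The fit tolerated it.
- **Wrist view:** It put the crossbar at 139.7 mm and the block's front edge at about 158 mm. That would leave the rod about 2 mm short, within the 5 mm allowed. The wrist reading of the block's rear edge (112 mm against 120.5 mm expected) was not usable, probably because I read the lower edge.

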